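Find the concealed catch in the monitor box and pop the battery door

ROBOT

A 6-joint arm with a two-finger parallel gripper is mounted at the origin on the work surface. World frame = base frame: x ahead of the robot, y to its left, z up, the work surface at z = 0. Lengths are in m, angles in rad, forces in N, time in s.
With the tool pointing down it reaches from about 0.35 to 0.775 m from the base axis. Payload 5.5 kg.
Tool frame: the origin (TCP) lies between the finger pads; the fingertips stand 14 mm ahead of it and the grasp point (between the pads) lies 5 mm behind it; z points along the fingers, y is the direction in which the jaws open and shut (so a half turn about z gives the same grasp; the last joint's range is limited). The gripper opens to 85 mm and grips with 20 to 120 N. Pads are 22 mm wide; open, the fingers measure 114 mm over their backs; the gripper's body (76 mm by 85 mm) begins 54 mm behind the grasp point. The pads swing forward as they close: fully open they stand 13 mm farther back than shut.
Start: joints at [-1.297, 0.313, 0.046, 1.304, 0, 1.431], TCP at [0.231, -0.527, 0.245] pointing down, gripper open.
Joint ranges: [-2.76, 2.76], [-0.86, 1.69], [-1.03, 1.26], [-2.2, 2.34], [-1.47, 1.5], [-3.14, 3.14]. Speed limits (rad/s): [2.57, 2.57, 3.14, 3.14, 3.14, 3.14].

INTERFACE

Orientations are given as a 3x3 rotation matrix whose columns are the frame's x, y, z axes.
In Python, from rig import bot gives the robot as it stands.
- The arm moves only by the tool step_arm, never from a script. Its argument "series" is text: rows parted by semicolons, each of 7 numbers parted by spaces: the finger opening in mm, from 0 to 85.4, then the shift along the tool's x, y, z in mm, then the turn, a rotation vector about the tool's x, y, z in degrees. A call has 1 to 5 rows; each row shifts and turns the commanded pose from where the row before left it, along the tool's axes as they then stand; what a row does not reach is not made up. A row lasts 1/8 s, in which the tool goes at most 62.5 mm and 10.7 degrees, less where a joint would pass 70% of its speed; a pose out of reach is approached as far as the arm can. A call is refused whole if a number of a shift passes 62.5 or a number of a turn 10.7, either way. A call with a gripper value outside its range is refused whole. The fingers move at their own pace and stop on an object; "newtons" is the grip in N (left out, the last holds). Time passes only in rows, so rows that do not move let the fingers close. It gives the time, the measured TCP pose, the force and the opening at its end, in the units of the state.
- bot.get_state(): the state, without advancing time (a new reading comes with each control period).
- bot.camera(name): name is "side" or "top" or "wrist"; returns a dict with "pixels" (400x640x3 uint8, blue, green, red), "z_map" (400x640 float32, m along the optical axis (not along the pixel's ray), 0 where there is no reading), "intrinsics" (3x3 intrinsics, pixels), "D" ([k1, k2, p1, p2, k3] as OpenCV has them; the pictures are not rectified), "world_from_camera" (4x4, takes a point from camera to world coordinates). Camera axes: x right, y up, looking along -z (the intrinsics and any distortion apply to the point x, -y, -z); pixel columns grow to the right and rows downward; lengths in m; the calibration is good to about 2 mm. A picture is of the moment at which its call begins.
- bot.job_done(): hands the job in, once; it reports no verdict.
The state is a dict: "t": time; "joint_pos": joint angles; "joint_velocities": joint speeds; "joint_torque": joint torques, N m; "ee_pos": TCP position; "tcp_rot": TCP orientation; "force": force on the tool from outside, world axes, zero at the start; "ft_torque": the same for the moment, N m; "finger_gap": opening from 0.0 (shut) to 1.0 (fully open).
Only numpy, scipy, OpenCV 4.12 (cv2) and the standard library are available. Lean on these libraries where they do the work, as an engineer would, in place of code of your own. Each camera call takes 0.05 s, during which the arm holds its last target.

TASK

The battery door of the grey monitor box is released by a concealed catch: the floor of one of the eight look-alike hollows in its top panel gives way under a finger, the others are solid. Feel gently across the hollows with the fingertips until you find the one that gives, and press it fully in so that the battery door rises ajar by itself. Do not touch or pry the door, leave all the fittings and tools lying where they are, and finish with the hand clear.

Things in the scene. Friction and masses are not known exactly. Their poses are not given: they have to be found in the camera images.
- monitor_box: Grey monitor box fixed to the bench, 144 mm (its x) by 431 mm (its y), 60 mm high, turned up to 15 degrees. Origin: on the bench, under the centre of its field of eight plates; z up. From y = -116 to +116 mm lies the field of 2 by 4 white plates, flush with the box's top; from +126 to +221 mm the battery bay with its door; from -125 to -210 mm a plain deck.
- field (a point): Centre of the plate field, on the box's top, axes as the box. Plates are 57 mm square, centred at x = -29 or 29, y = -87, -29, 29 or 87 mm from here. Each has a central square hollow, 46 mm wide and 2 mm deep. All eight look alike: seven have a rigid floor, the floor of one (a different one each run) is the catch.
- catch (a joint): The catch: a loose hollow floor, 44 mm square, that sinks straight down when pushed. 0 = not pressed (2 mm below the plate's top), 0.007 = fully in, 9 mm below the plate's top (m). It yields at about 3 N, stays at the depth it was pushed to, and does not spring back.
- battery_door (a joint): Hinge of the battery door (rad): 0 = shut, 0.42 = ajar. It is linked to the catch and rises with it (60 rad per m of catch travel).
- door_hinge (a point): White door of the battery bay, 113 mm (x) by 81 mm (y), 5 mm thick, flush with the box's top when shut. Point: middle of its hinge edge, at x = 0, y = +130 mm of the box, 60 mm above the bench; the hinge runs along x on the plates' side, and the far edge rises about 35 mm when ajar. Only to be watched.
- union_nut_mid (a point): Bystander: white plastic union nut, a ring 48 mm across and 24 mm high, standing on the box's end deck. Point: on its centre line, half-way up.
- elbow_mid (a point): Bystander: white pipe elbow, legs 48 mm, 33 mm thick, lying in front of the box (robot side). Point: where its legs meet, half-way up.
- tape_roll_mid (a point): Bystander: roll of thread tape, 54 mm across, 14 mm high, lying in front of the box. Point: on its centre line, half-way up.
- tee_mid (a point): Bystander: white pipe tee, 90 mm by 62 mm, 33 mm thick, lying behind the box. Point: where its legs meet, half-way up.
- ball_valve_mid (a point): Bystander: small white ball valve, 100 mm long, with a lever, 53 mm high in all. Point: on its centre line, half-way up.
- wrench_mid (a point): Bystander: steel wrench, about 180 mm long, lying flat. Point: on its centre line, half-way up.
- filter_bowl_mid (a point): Bystander: clear empty filter bowl, 90 mm across, 160 mm high. Point: on its centre line, half-way up.
- screwdriver_mid (a point): Bystander: screwdriver, about 200 mm long, lying flat. Point: on its centre line, half-way up.

How it is judged:
On the way:
1. the catch is pressed in and the battery door has risen (value of joint catch above 0.0055 m and value of joint battery_door above 0.3 rad), for 0.1 s.
At the end, for the whole second after the job is handed in: The catch is at least 5.5 mm in (of 7 mm) and the battery door stands at rest at least 0.3 rad open, with the robot clear (all of step 1 and velocity of joint battery_door below 0.05 rad/s); the robot touches nothing.
It fails at once if a loose fitting or tool was moved or lifted (more than 20 mm) (distance of any of union_nut_mid, elbow_mid, tape_roll_mid, tee_mid, ball_valve_mid, wrench_mid, filter_bowl_mid, screwdriver_mid from where it was at the start of the episode above 0.02 m).
It fails at once if the door itself was pushed or pried by the robot (more than 2 N) (contact force between any of the arm, the fingers and battery_door above 2 N).
It fails at once if the hand pressed on something harder than 60 N (contact force between any of the arm, the fingers and anything else above 60 N).
It also fails if it takes over 72 s, if anything falls off the work surface, if the arm or the gripper's body presses on something with over 40 N, if the wrist force passes 120 N, or if a joint passes its speed limit or range.

## Working session

There is one attempt and no reset: what is moved stays moved. The work goes in short steps, Python scripts to look and compute and a tool call to move; the robot and the scene stay as the last step left them, time stands still between calls to the robot, and variables do not carry over. Pictures are saved under pics/ and viewed, and the job is handed in when it is done.

Besides the shell and the picture viewer there is one more tool, called as name(argument=value, ...) on one line, values as JSON. step_arm: Moves the arm, as the interface text tells. Its arguments: {"type":"object","properties":{"series":{"type":"string"},"newtons":{"type":"number"}},"required":["series"]}

```bash
ls; mkdir -p pics; python3 - <<'E'
from rig import bot
import cv2,numpy as np
s=bot.get_state()
for k in s: print(k,s[k])
for n in ("top","side"):
    c=bot.camera(n); cv2.imwrite(f"pics/{n}0.png",c["pixels"]); np.savez(f"{n}0.npz",**c)
    print(n,c["intrinsics"],c["D"],c["world_from_camera"])
E
```

```text
pics
t 0.0
joint_pos [-1.29660904e+00  3.14041015e-01  4.50030286e-02  1.30361657e+00
 -2.89050154e-05  1.43121950e+00]
joint_velocities [ 0.00010277  0.00056707  0.001484   -0.00021754  0.00037613 -0.00026254]
joint_torque [ 2.05478591e-04 -4.80620921e+01  2.98536676e+01  1.92865531e-02
 -5.37056428e-05 -2.81146072e-06]
ee_pos [ 0.23104768 -0.52601137  0.24439559]
tcp_rot [[ 9.15613971e-01  4.02058172e-01 -5.30967428e-04]
 [ 4.02058457e-01 -9.15612268e-01  1.78098726e-03]
 [ 2.29900192e-04 -1.84417676e-03 -9.99998273e-01]]
force [ 0.24408133 -0.28234635  0.07216915]
ft_torque [ 0.03209133 -0.05769836  0.02909119]
finger_gap 1.0004028631230149
top [[453.51473518   0.         323.27316092]
 [  0.         453.51473518 199.32442294]
 [  0.           0.           1.        ]] [-0.12994863  0.          0.          0.          0.        ] [[ 0.01856192  0.9964215  -0.08246     0.38869096]
 [-0.99967703  0.01992769  0.01577067  0.00519414]
 [ 0.01735747  0.08214064  0.99646959  1.42598716]
 [ 0.          0.          0.          1.        ]]
side [[393.89406106   0.         313.95343948]
 [  0.         393.89406106 200.79228753]
 [  0.           0.           1.        ]] [-0.04247788  0.          0.          0.          0.        ] [[-0.73840908  0.43094597 -0.51868835  0.00129611]
 [-0.67404553 -0.49489195  0.54840184  0.56999641]
 [-0.02036312  0.75456446  0.65590992  0.75445801]
 [ 0.          0.          0.          1.        ]]
```

View pics/top0.png

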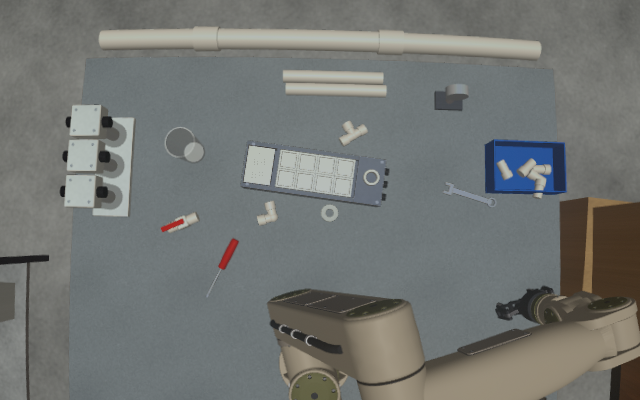

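View pics/side0.png

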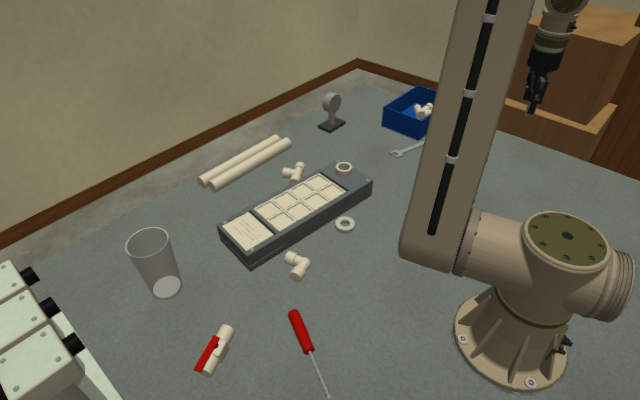

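The top view shows the box at about (316,173), with the door on the left (+y, ~(260,165)), the 8 plates around (316,172) and the nut at (372,177). Next I measure the plates by ray casting.

```bash
cat > h.py <<'E'
import numpy as np,cv2
def ray(c,uv,z):
    uv=np.asarray(uv,float).reshape(-1,1,2)
    p=cv2.undistortPoints(uv,c["intrinsics"],c["D"]).reshape(-1,2)
    T=c["world_from_camera"]; d=np.c_[p[:,0],-p[:,1],-np.ones(len(p))]@T[:3,:3].T
    o=T[:3,3]; return o+d*((z-o[2])/d[:,2])[:,None]
E
python3 - <<'E'
from h import *
c=dict(np.load("top0.npz")); im=c["pixels"]
print(im[165,260],im[172,316],im[150,300],im[200,360],im[160,288])
x0,y0,x1,y1=225,130,400,215
big=cv2.resize(im[y0:y1,x0:x1],None,fx=4.5,fy=4.5,interpolation=cv2.INTER_CUBIC); cv2.imwrite("pics/crop.png",big)
g=im.min(2); m=np.zeros_like(g); m[y0:y1,x0:x1]=(g[y0:y1,x0:x1]>150)
n,l,st,ce=cv2.connectedComponentsWithStats(m)
for i in range(1,n):
    if st[i,4]>50: 
        pts=np.argwhere(l==i)[:,::-1]; w=ray(c,pts,.06)[:,:2]
        r=cv2.minAreaRect((w*1000).astype(np.float32)); print(st[i],r)
# box outline depth
z=c["z_map"]; v,u=np.mgrid[y0:y1,x0:x1]
T=c["world_from_camera"]
uv=np.c_[u.ravel(),v.ravel()].astype(float)
p=cv2.undistortPoints(uv.reshape(-1,1,2),c["intrinsics"],c["D"]).reshape(-1,2)
zz=z[y0:y1,x0:x1].ravel()
P=(np.c_[p[:,0],-p[:,1],-np.ones(len(p))]*zz[:,None])@T[:3,:3].T+T[:3,3]
mm=((P[:,2]>.05)&(P[:,2]<.068)).reshape(v.shape).astype(np.uint8)
mm=cv2.morphologyEx(mm,cv2.MORPH_OPEN,np.ones((3,3)))
n,l,st,ce=cv2.connectedComponentsWithStats(mm); k=1+st[1:,4].argmax()
Q=P[(l==k).ravel()]; print(np.median(Q[:,2]),cv2.minAreaRect((Q[:,:2]*1000).astype(np.float32)))
E
```

```text
[182 189 183] [181 186 180] [122 113 105] [121 109 101] [183 189 183]
[340 130  27  14 156] ((708.0982055664062, -101.80105590820312), (29.414791107177734, 82.61739349365234), 32.11189270019531)
[244 146  31  39 955] ((602.91162109375, 181.56851196289062), (79.9459457397461, 112.1675033569336), 82.80047607421875)
[ 275  150   81   47 2693] ((582.3440551757812, 9.872238159179688), (230.9653778076172, 114.65572357177734), 83.15229797363281)
[364 170  15  15  76] ((572.8974609375, -160.59422302246094), (43.004817962646484, 43.0246696472168), 1.2324819564819336)
[266 202   9  13  81] ((471.84393310546875, 144.34310913085938), (39.86410140991211, 20.133056640625), 12.8444242477417)
[322 205  16  10  91] ((471.3063049316406, -35.79133987426758), (27.21315574645996, 45.29546356201172), 1.1067744493484497)
0.05952434557782227 ((583.201171875, 15.857284545898438), (433.333251953125, 146.4486846923828), 83.00613403320312)
```

View pics/crop.png

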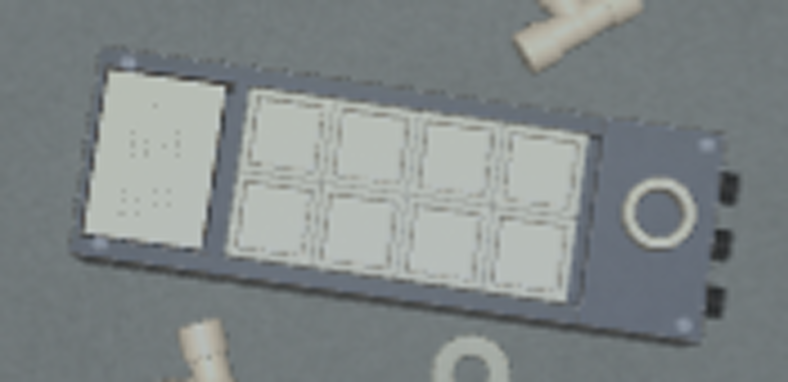

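The field measures 231 x 115 mm centred at (0.582, 0.010), with box yaw about -6.85° and top at z = 0.0595. These agree with the given sizes. I'll close the fingers and travel at height.

step_arm(series="0 47 -29 0 0 0 0;0 47 -29 0 0 0 0;0 47 -29 0 0 0 0;0 47 -29 0 0 0 0;0 47 -29 0 0 0 0", newtons=40)

```text
t: 0.72
ee_pos: [0.3886, -0.2976, 0.245]
tcp_rot: [[0.916, 0.402, -0.0], [0.402, -0.916, 0.0], [-0.0, -0.0, -1.0]]
force: [0.1, -0.1, 0.0]
finger_gap: 0.003
```

step_arm(series="0 47 -29 0 0 0 0;0 47 -29 0 0 0 0;0 47 -29 0 0 0 0;0 47 -29 0 0 0 0;0 47 -29 0 0 0 0")

```text
t: 1.35
ee_pos: [0.5456, -0.0703, 0.2449]
tcp_rot: [[0.916, 0.402, -0.0], [0.402, -0.916, -0.0], [-0.0, -0.0, -1.0]]
force: [0.6, -0.5, -0.4]
finger_gap: -0.0
```

step_arm(series="0 0 0 0 0 0 -10;0 0 0 0 0 0 -10;0 0 0 0 0 0 -10;0 0 0 0 0 0 -10;0 0 0 0 0 0 -10")

```text
t: 1.98
ee_pos: [0.5446, -0.0718, 0.2448]
tcp_rot: [[0.275, 0.961, -0.001], [0.961, -0.275, 0.0], [-0.0, -0.001, -1.0]]
force: [0.3, -0.3, -0.1]
finger_gap: 0.001
```

step_arm(series="0 0 0 0 0 0 -9.5;0 0 0 30 0 0 0;0 0 0 30 0 0 0;0 0 0 30 0 0 0;0 0 0 0 0 0 0")

```text
t: 2.6
ee_pos: [0.5427, -0.0714, 0.1527]
tcp_rot: [[0.118, 0.993, -0.006], [0.993, -0.118, 0.002], [0.001, -0.006, -1.0]]
force: [0.2, 0.1, -1.1]
finger_gap: -0.005
```

```bash
cat > where.py <<'E'
from rig import bot
import numpy as np
s=bot.get_state()
C=np.array([.5823,.0099]); a=np.radians(-6.85); B=np.array([[np.cos(a),-np.sin(a)],[np.sin(a),np.cos(a)]])
R=np.array(s["tcp_rot"]); p=np.array(s["ee_pos"])
print("t",s["t"],"ee",p.round(4),"box",(1000*(B.T@(p[:2]-C))).round(1),"yaw x",np.degrees(np.arctan2(R[1,0],R[0,0])).round(2),"tz",R[:,2].round(4),"F",np.round(s["force"],2),"gap",s["finger_gap"])
E
python3 where.py; python3 - <<'E'
from h import *
from rig import bot
for n in("wrist","side"):
    c=bot.camera(n); cv2.imwrite(f"pics/{n}1.png",c["pixels"]); np.savez(f"{n}1.npz",**c)
E
```

```text
t 2.6 ee [ 0.5427 -0.0714  0.1527] box [-29.6 -85.4] yaw x 83.21 tz [-0.0058  0.0016 -1.    ] F [ 0.2   0.08 -1.1 ] gap -0.005064753033236427
```

View pics/wrist1.png

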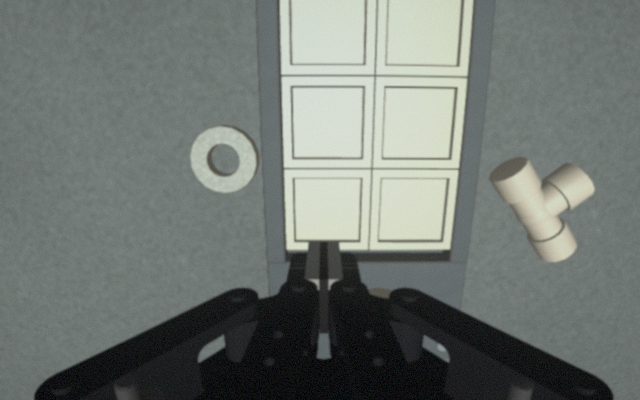

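View pics/side1.png

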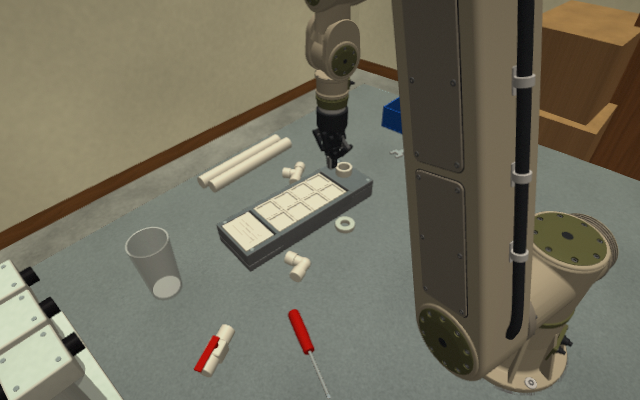

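The wrist view shows the lower plates: the near-left hollow spans (292,177)-(362,241), and the fingertips at (323,245) are just over it. I check these against the ray cast.

```bash
python3 - <<'E'
from h import *
c=dict(np.load("wrist1.npz"))
C=np.array([.5823,.0099]); a=np.radians(-6.85); B=np.array([[np.cos(a),-np.sin(a)],[np.sin(a),np.cos(a)]])
uv=[(375,75),(373,168),(281,75),(284,168),(466,76),(459,168),(285,249),(450,249)]
for q,w in zip(uv,ray(c,uv,.06)): print(q,w.round(4),(1000*(B.T@(w[:2]-C))).round(1))
E
```

```text
(375, 75) [0.5851 0.0106 0.06  ] [2.7 1. ]
(373, 168) [ 0.579  -0.0468  0.06  ] [  3.5 -56.7]
(281, 75) [0.5281 0.0174 0.06  ] [-54.7   1. ]
(284, 168) [ 0.5215 -0.04    0.06  ] [-54.4 -56.8]
(466, 76) [0.6412 0.0042 0.06  ] [59.2  1.3]
(459, 168) [ 0.6354 -0.0533  0.06  ] [ 60.2 -56.4]
(285, 249) [ 0.5136 -0.0967  0.06  ] [ -55.5 -114. ]
(450, 249) [ 0.6284 -0.1105  0.06  ] [  60.2 -114. ]
```

step_arm(series="0 -1 2 30 0 0 0;0 0 0 30 0 0 0;0 0 0 10 0 0 0;0 0 0 0 0 0 0;0 0 0 0 0 0 0")

```text
t: 3.32
ee_pos: [0.5479, -0.0736, 0.0869]
tcp_rot: [[0.118, 0.993, 0.002], [0.993, -0.118, -0.001], [-0.001, 0.003, -1.0]]
force: [0.0, 0.3, 0.5]
finger_gap: -0.002
```

```bash
python3 where.py
```

```text
t 3.325 ee [ 0.5479 -0.0736  0.0869] box [-24.2 -87. ] yaw x 83.21 tz [ 2.4e-03 -8.0e-04 -1.0e+00] F [0.01 0.26 0.47] gap -0.002000848407912699
```

step_arm(series="0 0 -3 5 0 0 0;0 0 0 4 0 0 0;0 0 0 2 0 0 0;0 0 0 0 0 0 0")

```text
t: 3.82
ee_pos: [0.5437, -0.0729, 0.074]
tcp_rot: [[0.118, 0.993, -0.0], [0.993, -0.118, 0.0], [-0.0, -0.0, -1.0]]
force: [-0.3, -0.7, 0.2]
finger_gap: -0.002
```

step_arm(series="0 0 0 1 0 0 0;0 0 0 0 0 0 0")

```text
t: 4.08
ee_pos: [0.5438, -0.0729, 0.0732]
tcp_rot: [[0.118, 0.993, -0.0], [0.993, -0.118, -0.0], [-0.0, -0.0, -1.0]]
force: [-0.1, -0.0, -0.2]
finger_gap: -0.001
```

step_arm(series="0 0 0 1 0 0 0;0 0 0 0 0 0 0")

```text
t: 4.32
ee_pos: [0.5438, -0.0729, 0.0722]
tcp_rot: [[0.118, 0.993, -0.0], [0.993, -0.118, -0.0], [-0.0, -0.0, -1.0]]
force: [-0.0, -0.2, 0.1]
finger_gap: -0.0
```

step_arm(series="0 0 0 1 0 0 0;0 0 0 0 0 0 0")

```text
t: 4.58
ee_pos: [0.5439, -0.0729, 0.072]
tcp_rot: [[0.118, 0.993, 0.0], [0.993, -0.118, -0.0], [-0.0, 0.0, -1.0]]
force: [-2.1, 1.1, 5.8]
finger_gap: -0.006
```

step_arm(series="0 0 0 1 0 0 0;0 0 0 0 0 0 0")

```text
t: 4.82
ee_pos: [0.5439, -0.0729, 0.072]
tcp_rot: [[0.118, 0.993, 0.001], [0.993, -0.118, -0.001], [-0.0, 0.001, -1.0]]
force: [-4.2, 1.1, 11.8]
finger_gap: 0.001
```

Rigid: it stops at z = 0.072 with 12 N. Next hollow.

step_arm(series="0 0 0 -8 0 0 0;0 29 0 0 0 0 0;0 29 0 0 0 0 0;0 0 0 0 0 0 0;0 0 0 4 0 0 0")

```text
t: 5.45
ee_pos: [0.5511, -0.0156, 0.0745]
tcp_rot: [[0.118, 0.993, 0.001], [0.993, -0.118, -0.001], [-0.001, 0.001, -1.0]]
force: [-0.6, 0.0, -0.4]
finger_gap: -0.001
```

step_arm(series="0 0 0 2 0 0 0;0 0 0 1 0 0 0;0 0 0 1 0 0 0;0 0 0 0 0 0 0")

```text
t: 5.95
ee_pos: [0.5506, -0.016, 0.072]
tcp_rot: [[0.119, 0.993, 0.001], [0.993, -0.119, -0.0], [-0.0, 0.001, -1.0]]
force: [-5.9, 1.0, 13.9]
finger_gap: 0.001
```

```bash
python3 where.py
```

```text
t 5.95 ee [ 0.5506 -0.016   0.072 ] box [-28.4 -29.5] yaw x 83.14 tz [ 8.e-04 -2.e-04 -1.e+00] F [-5.93  1.04 13.89] gap 0.0007247926308283425
```

Also rigid. Next, y = +29.

step_arm(series="0 0 0 -8 0 0 0;0 29 0 0 0 0 0;0 29 0 0 0 0 0;0 0 0 0 0 0 0;0 0 0 4 0 0 0")

```text
t: 6.58
ee_pos: [0.5578, 0.0417, 0.0743]
tcp_rot: [[0.119, 0.993, 0.0], [0.993, -0.119, -0.001], [-0.0, 0.001, -1.0]]
force: [-0.3, -0.8, -0.5]
finger_gap: -0.002
```

step_arm(series="0 0 0 2 0 0 0;0 0 0 1 0 0 0;0 0 0 1 0 0 0;0 0 0 0 0 0 0")

```text
t: 7.08
ee_pos: [0.5576, 0.042, 0.0703]
tcp_rot: [[0.119, 0.993, 0.0], [0.993, -0.119, -0.0], [-0.0, 0.0, -1.0]]
force: [-0.2, -0.2, 1.0]
finger_gap: 0.0
```

```bash
python3 where.py
```

```text
t 7.075 ee [0.5576 0.042  0.0703] box [-28.3  28.9] yaw x 83.18 tz [ 3.e-04 -1.e-04 -1.e+00] F [-0.25 -0.17  0.99] gap 0.000378669703613939
```

This one gives: z is 0.0703 at 1 N. Pressing it in.

step_arm(series="0 0 0 1 0 0 0;0 0 0 1 0 0 0;0 0 0 1 0 0 0;0 0 0 1 0 0 0;0 0 0 0 0 0 0")

```text
t: 7.7
ee_pos: [0.5577, 0.0425, 0.0662]
tcp_rot: [[0.118, 0.993, 0.0], [0.993, -0.118, 0.0], [0.0, 0.0, -1.0]]
force: [0.5, -1.4, 1.3]
finger_gap: -0.001
```

step_arm(series="0 0 0 1 0 0 0;0 0 0 1 0 0 0;0 0 0 0 0 0 0")

```text
t: 8.07
ee_pos: [0.5578, 0.0424, 0.065]
tcp_rot: [[0.118, 0.993, 0.001], [0.993, -0.118, 0.0], [0.0, 0.001, -1.0]]
force: [-1.7, -2.0, 8.0]
finger_gap: 0.0
```

It bottomed out at z = 0.065, a full 7 mm, with 8 N. Retracting.

step_arm(series="0 0 0 0.5 0 0 0;0 0 0 0 0 0 0;0 0 0 -10 0 0 0;0 0 0 -30 0 0 0;0 0 0 -40 0 0 0")

```text
t: 8.7
ee_pos: [0.5565, 0.0427, 0.1435]
tcp_rot: [[0.118, 0.993, -0.003], [0.993, -0.118, 0.001], [0.0, -0.003, -1.0]]
force: [0.3, -0.6, 0.5]
finger_gap: 0.001
```

step_arm(series="0 -40 0 -30 0 0 0;0 -50 0 -20 0 0 0;0 -50 0 0 0 0 0;0 -50 0 0 0 0 0;0 0 0 0 0 0 0")

```text
t: 9.32
ee_pos: [0.5348, -0.1493, 0.1937]
tcp_rot: [[0.123, 0.992, 0.0], [0.992, -0.123, -0.0], [-0.0, 0.0, -1.0]]
force: [0.7, 0.8, -0.0]
finger_gap: -0.005
```

step_arm(series="0 0 0 0 0 0 0;0 0 0 0 0 0 0;0 0 0 0 0 0 0;0 0 0 0 0 0 0")

```text
t: 9.82
ee_pos: [0.5352, -0.1455, 0.1938]
tcp_rot: [[0.117, 0.993, 0.0], [0.993, -0.117, -0.0], [-0.0, 0.0, -1.0]]
force: [-0.2, -0.7, 0.2]
finger_gap: -0.001
```

```bash
python3 where.py; python3 - <<'E'
from h import *
from rig import bot
for n in("top","side"):
    c=bot.camera(n); cv2.imwrite(f"pics/{n}2.png",c["pixels"]); np.savez(f"{n}2.npz",**c)
s=dict(np.load("side2.npz"));im=s["pixels"][150:280,200:390]
cv2.imwrite("pics/side2c.png",cv2.resize(im,None,fx=4,fy=4,interpolation=cv2.INTER_CUBIC))
c=dict(np.load("top2.npz"))
# door far edge height via depth along door centre line
C=np.array([.5823,.0099]); a=np.radians(-6.85); B=np.array([[np.cos(a),-np.sin(a)],[np.sin(a),np.cos(a)]])
z=c["z_map"]; v,u=np.mgrid[130:215,225:400]
p=cv2.undistortPoints(np.c_[u.ravel(),v.ravel()].astype(float).reshape(-1,1,2),c["intrinsics"],c["D"]).reshape(-1,2)
T=c["world_from_camera"]
P=(np.c_[p[:,0],-p[:,1],-np.ones(len(p))]*z[130:215,225:400].ravel()[:,None])@T[:3,:3].T+T[:3,3]
q=(P[:,:2]-C)@B*1000
for y in range(120,225,12):
    m=(abs(q[:,0])<45)&(abs(q[:,1]-y)<5); print(y,np.median(P[m,2]).round(4))
for X in(-28,28):
  for Y in(-87,-29,29,87):
    m=(abs(q[:,0]-X)<16)&(abs(q[:,1]-Y)<16); print(X,Y,np.mean(P[m,2]).round(4))
E
```

```text
t 9.825 ee [ 0.5352 -0.1455  0.1938] box [ -28.2 -159.9] yaw x 83.29 tz [ 0. -0. -1.] F [-0.17 -0.73  0.19] gap -0.0011611675937861193
120 0.06
132 0.0379
144 0.0662
156 0.0726
168 0.0772
180 0.0822
192 0.0878
204 0.0922
216 0.0594
-28 -87 0.0579
-28 -29 0.0584
-28 29 0.0519
-28 87 0.0584
28 -87 0.0585
28 -29 0.0584
28 29 0.0583
28 87 0.0584
```

View pics/side2c.png

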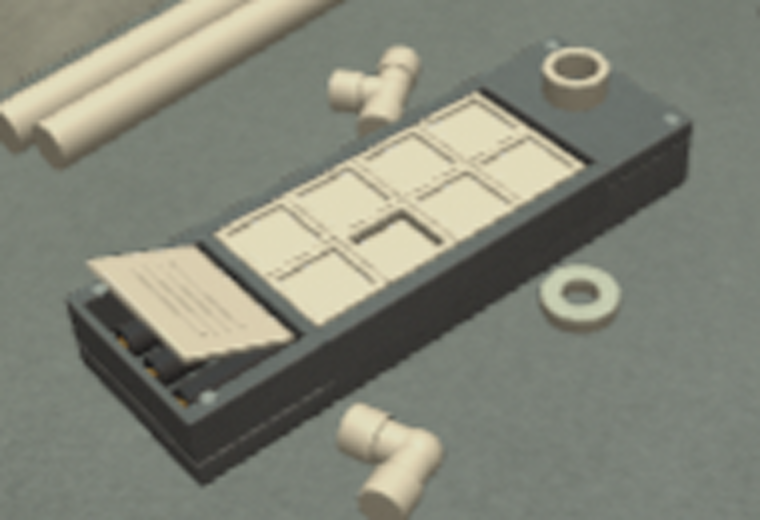

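View pics/top2.png

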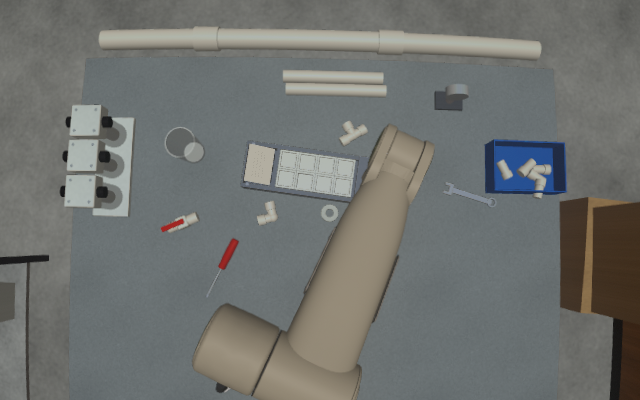

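The door stands ajar: it slopes 0.026 m over 60 mm, about 0.41 rad. The hollow at (-29, +29) is about 6.5–7 mm deeper than the rest, every bystander is in place, and the hand is clear at z = 0.19 m.

```bash
python3 -c "
from rig import bot
print(bot.job_done())"
```

```text
the job is handed in; nothing more can be done
None
```

The catch is pressed fully in, the battery door has risen ajar by itself, and I handed the job in at about 10 s. No verdict is reported at hand-in.

**What I did:** With the fingers closed I felt three hollows. The ones at (-29, -87) and (-29, -29) mm were rigid at 12–14 N. The one at (-29, +29) mm gave way, so I pressed it until it stopped, about 7 mm in with 8 N, and then withdrew.

**Last checks:**
- **Catch:** that hollow's floor measures 0.0519 m high against 0.058 m for the other seven, so it is about 6.5 mm in by camera. The arm's own reading was 7 mm; the gap is within the 2 mm camera calibration.
- **Door:** it stands about 0.41 rad open, and the robot never went near it.
- **Fittings and tools:** none had visibly moved in the camera views. I compared them by eye and did not measure each one.
- **Hand:** clear above the box's end deck at z = 0.19 m, with the measured force at noise level (under 1 N).

No check failed.

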